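# Half-turn a bayonet lid on the button jar and hold it before the click

## Robot

A 6-joint arm with a two-finger parallel gripper is mounted at the origin on the work surface. World frame = base frame: x ahead of the robot, y to its left, z up, the work surface at z = 0. Lengths are in m, angles in rad, forces in N, time in s.
With the tool pointing down it reaches from about 0.35 to 1 m from the base axis. Payload 7.1 kg.
Tool frame: the origin (TCP) lies between the finger pads; the fingertips stand 22 mm ahead of it and the grasp point (between the pads) lies 3 mm ahead of it; x points along the fingers, y is the direction in which the jaws open and shut, and the axes are right-handed (so a half turn about x gives the same grasp; the last joint's range is limited). The gripper opens to 85 mm and grips with 20 to 120 N. Pads are 22 mm wide; open, the fingers measure 114 mm over their backs; the gripper's body (76 mm by 85 mm) begins 54 mm behind the grasp point. The pads swing forward as they close: fully open they stand 13 mm farther back than shut.
Start: joints at [1.142, 0.423, 1.63, -0, 1.089, -0.019], TCP at [0.249, 0.573, 0.253] pointing down, gripper open.
Joint ranges: [-3, 3], [-0.9, 2.11], [0.09, 2.58], [-1.31, 4.45], [0.11, 2.69], [-2.54, 2.54]. Speed limits (rad/s): [2.39, 2.39, 3.01, 3.14, 3.14, 3.14].

## Interface

Orientations are given as a rotation vector (axis times angle).
In Python, from rig import manip gives the robot as it stands. The module is installed in compiled form; this text tells all that it offers. Calls block until the motion is done:
- manip.move_to(position, orientation): joint-space move of the TCP to a pose.
- manip.servo_line(position, orientation=None, rate=0.15): straight line of the TCP; orientation=None keeps the orientation; rate is the mean speed in m/s.
- manip.set_joints(angles): joint-space move.
- manip.command_gripper(opening, f_grip=None): finger opening in m; f_grip is the grip in N (None keeps the last); returns when the fingers have stopped.
- manip.hold(seconds).
- manip.solve_ik(position, orientation): joint angles nearest the present ones, or None.
- manip.camera(name): name is "scene" or "top" or "wrist"; returns a dict with "image" (400x640x3 uint8, red, green, blue), "fx", "fy", "cx", "cy" (pixels), "k1" (the pictures are not rectified: a ray, as slopes to the right and down, at radius r is drawn at 1 + k1 r^2 times it, then the intrinsics apply), "cam_to_world" (4x4, takes a point from camera to world coordinates); the wrist camera has in their place "mount" (4x4, takes a point from camera to tool coordinates, whose origin is the TCP and whose axes are the tool frame's). Camera axes: x right, y down, z forward; pixel columns grow to the right and rows downward; lengths in m; the calibration is good to about 2 mm. A picture is of the moment at which its call begins: read the wrist's pose just before it. There is no depth.
A pose or a line that the arm cannot do raises manip.IKError and nothing moves.
- manip.sign_off(): hands the job in, once; it reports no verdict.
Readings, each from a call of its own:
- manip.get_time(): time.
- manip.get_joint_positions(): joint angles.
- manip.get_joint_vel(): joint speeds.
- manip.get_tau(): joint torques, N m.
- manip.get_position(): TCP position.
- manip.get_ee_rot(): TCP orientation.
- manip.get_contact_force(): force on the tool from outside, world axes, zero at the start.
- manip.get_torque(): the same for the moment, N m.
- manip.get_width(): finger opening in m.
Only numpy, scipy, OpenCV 4.12 (cv2) and the standard library are available. Lean on these libraries where they do the work, as an engineer would, in place of code of your own. Each camera call takes 0.05 s, during which the arm holds its last target. There are 200 camera calls.

## Task

Pull the little drawer out to its stop by its oak handle and leave it open, take the jar lid out of it, drop the lid straight into the collar of the glass button jar with its side pins through the two gaps until it is fully down, then twist it clockwise half way to the lock, so that its bar points at the single ribs, without letting it reach the click. Finish still gripping the lid by its bar in that half-turned position: do not let go. Leave the bowl, the brush and the clip where they are.

Things in the scene. Friction and masses are not known exactly. Their poses are not given: they have to be found in the camera images.
- cabinet: White counter-top cabinet, fixed, 200 (its x) x 196 (its y) x 80 mm high, with one drawer across its front. Origin: centre of its underside, on the work surface. Its -x axis points out of the front, roughly towards the robot: the drawer slides along it.
- drawer (a joint): How far the drawer is pulled out along the cabinet's -x, in m: 0 shut, 0.110 at its hard stop. Closing spring 25 N/m, slide friction 4 N: it takes 4 to 7 N to pull and stays where it is left. Drawer floor 12 mm above the work surface; side walls to 40 mm, front panel 176 mm wide, to 68 mm.
- drawer_handle (a point): Centre of the pale oak bar handle on the drawer front: level, 100 mm long along the cabinet's y, 16 mm thick (cabinet's x), 18 mm high, 50 mm above the work surface, 43 mm before the front panel (35 mm free behind the bar); posts 42 mm either side of its centre. Pinch it from above across its thickness, between the posts. Moves with the drawer.
- lid: Loose grey bayonet lid, 63 to 126 g, upright in the drawer, hidden under the cabinet's top until the drawer is out. Origin: centre of its underside, z up. From below: plug 44 mm diameter with chamfered foot, 20 mm high; flange 66 mm diameter from 20 to 25 mm up; upright bar grip along the lid's x, 56 mm long, 12 mm thick, from 25 to 53 mm up. A half turn makes no difference.
- lid_grip (a point): Point in the bar grip on the lid's axis, 46 mm above its underside, 7 mm below the bar's top. Pinch the bar across its thickness (lid's y).
- jar: Clear glass jar, 78 mm diameter, with buttons in it and an aluminium bayonet collar (72 mm diameter) on top, screwed to the work surface: cannot move or turn. Origin: centre of its underside on the work surface, z up. With the lid fully down, its flange rests on the collar's top and its underside is 80 mm up.
- jar_mouth (a point): Centre of the collar's mouth, level with its top, 100 mm above the work surface. An inward rim 4 mm thick leaves a 48 mm diameter opening with two gaps. Under the rim the lid's pins (3.5 mm below it when fully down) can turn only clockwise seen from above, from the gaps to a hard stop at about 95 degrees.
- bowl: White ceramic button bowl, 100 mm diameter, 45 mm high, loose, to be left alone. Origin: centre of its underside.
- brush: Orange silicone scrubbing brush, 132 x 46 x 22 mm, long along its x, loose, to be left alone. Origin: on its underside, 60 mm from the head's end.
- clip: White spring-loaded plastic trouser clip, 62 x 26 x 21 mm, long along its x, loose, to be left alone. Origin: centre of its underside.
- lid_pin (a point): Middle of the steel side pin on the lid's +x side, 25.5 mm from the axis, in line with the bar; a like pin on the -x side. The pins stick out of the plug to 29 mm from the axis, are 7 mm wide, and lie 6.5 to 12.5 mm above the lid's underside.
- jar_gap (a point): At the collar's top in the gap on the jar's +x side, 28 mm from the axis; a like gap on the -x side. Each is 13.4 mm wide, for a lid pin, and marked on the collar's outside by a pair of thin upright ribs. The lid enters with its x along the jar's x.
- half_rib (a point): Top of the single wide upright rib on the collar's outside, 40 mm from the axis, 45 degrees clockwise (seen from above) of the +x gap; a like rib opposite. They mark the half-way position of the lid's bar.
- click_block (a point): Top of the square block on the collar's outside, 42 mm from the axis, 75 degrees clockwise of the +x gap; a like block opposite. Inside sits the sprung nib of the lock: the lid's pins meet it at about 57 degrees of twist (it can be felt) and have clicked past it at about 90.

How it is judged:
On the way, in this order (a step that is already met when the one before it is completed fails the run):
1. drawer pulled out to its stop (value of joint drawer above 0.105 m), for 0.2 s.
2. lid fully down in the collar, pins through the gaps (z of lid in the frame of jar between 0.076 and 0.0845 m and horizontal distance between lid and jar below 0.004 m and angle between the x axis of lid and the x axis of jar, either way round below 0.3 rad), for 0.1 s.
At the end, for the whole second after the job is handed in: The lid is down in the collar (underside within 4.5 mm of fully down, axis within 4 mm of the jar's, upright within 7 degrees), turned clockwise 35 to 55 degrees from the gaps, still, and still gripped by the fingers (more than 2 N); the drawer stands open (at least 95 mm) (z of lid in the frame of jar between 0.076 and 0.0845 m and horizontal distance between lid and jar below 0.004 m and angle between the x axis of lid and the x axis of jar, either way round between 0.61 and 0.96 rad and angle between lid's own z axis and vertical below 0.12 rad and contact force between the fingers and lid above 2 N and linear speed of lid below 0.02 m/s and angular speed of lid below 0.15 rad/s and value of joint drawer above 0.095 m); the arm keeps its last pose, push and grip.
It fails at once if the lid is turned on into the lock click (more than 65 degrees) (z of lid in the frame of jar below 0.0845 m and horizontal distance between lid and jar below 0.004 m and angle between the x axis of lid and the x axis of jar, either way round above 1.13 rad).
It fails at once if the bowl is moved more than 30 mm (distance of bowl from where it was at the start of the episode above 0.03 m).
It fails at once if the brush is moved more than 30 mm (distance of brush from where it was at the start of the episode above 0.03 m).
It fails at once if the clip is moved more than 30 mm (distance of clip from where it was at the start of the episode above 0.03 m).
It also fails if it takes over 64 s, if anything falls off the work surface, if the arm or the gripper's body presses on something with over 40 N, if the wrist force passes 120 N, or if a joint passes its speed limit or range.

## Working session

There is one attempt and no reset: what is moved stays moved. The work goes in short steps, each a Python script; the robot and the scene stay as the last script left them, time stands still between calls to the robot, and variables do not carry over. Pictures are saved under pics/ and viewed, about 8 in all and at most 12, crops included, and the job is handed in when it is done.

```bash
mkdir -p pics
cat > h.py <<'E'
import numpy as np, cv2
from rig import manip as m
from scipy.spatial.transform import Rotation as R
def ray(c,uv,T=None):
    K=np.array([[c['fx'],0,c['cx']],[0,c['fy'],c['cy']],[0,0,1]],float)
    xd=(np.array(uv,float)-[c['cx'],c['cy']])/[c['fx'],c['fy']]
    x=xd.copy()
    for _ in range(20): x=xd/(1+c['k1']*(x@x))
    T=np.array(c['cam_to_world']) if T is None else T
    return T[:3,3],T[:3,:3]@np.array([x[0],x[1],1])
def onz(c,uv,z,T=None):
    o,d=ray(c,uv,T); return o+d*(z-o[2])/d[2]
def proj(c,P,T=None):
    T=np.array(c['cam_to_world']) if T is None else T
    p=T[:3,:3].T@(np.array(P)-T[:3,3]); x=p[:2]/p[2]; x=x*(1+c['k1']*(x@x))
    return x*[c['fx'],c['fy']]+[c['cx'],c['cy']]
def tool():
    T=np.eye(4); T[:3,:3]=R.from_rotvec(m.get_ee_rot()).as_matrix(); T[:3,3]=m.get_position(); return T
def wrist():
    T=tool(); c=m.camera('wrist'); return c,T@np.array(c['mount'])
def save(im,n): cv2.imwrite('pics/'+n,cv2.cvtColor(im,cv2.COLOR_RGB2BGR))
def down(yaw): # tool x down, tool y (jaw axis) at world angle yaw
    x=np.array([0,0,-1.]);y=np.array([np.cos(yaw),np.sin(yaw),0]);z=np.cross(x,y)
    return R.from_matrix(np.stack([x,y,z],1)).as_rotvec()
E
python3 - <<'E'
from h import *
import pickle
a=m.camera('scene');b=m.camera('top');pickle.dump((a,b),open('cams.pkl','wb'))
save(a['image'],'scene.png');save(b['image'],'top.png')
for c in (a,b): print({k:np.round(v,3).tolist() for k,v in c.items() if k!='image'})
print(m.get_ee_rot(),m.get_time())
E
```

```text
{'fx': 501.464, 'fy': 501.464, 'cx': 317.496, 'cy': 203.254, 'k1': -0.033, 'cam_to_world': [[-0.63, 0.456, -0.628, 1.357], [0.776, 0.348, -0.526, 0.78], [-0.021, -0.819, -0.573, 0.824], [0.0, 0.0, 0.0, 1.0]]}
{'fx': 472.163, 'fy': 472.163, 'cx': 315.595, 'cy': 188.73, 'k1': 0.045, 'cam_to_world': [[-0.027, -0.984, 0.175, 0.36], [-0.999, 0.024, -0.022, 0.105], [0.017, -0.175, -0.984, 1.332], [0.0, 0.0, 0.0, 1.0]]}
[ 0.32037945  1.54710201 -0.3224926 ] 0.1
```

View pics/top.png

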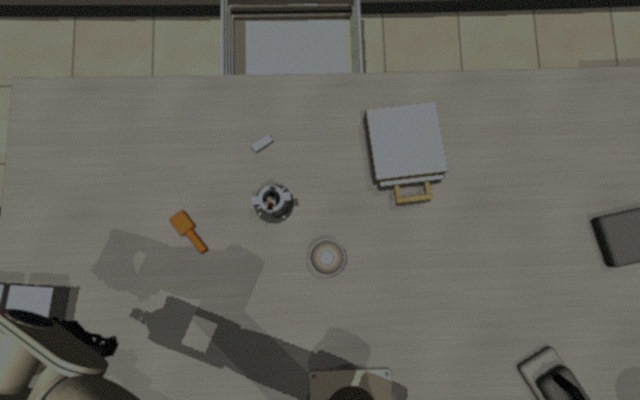

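View pics/scene.png

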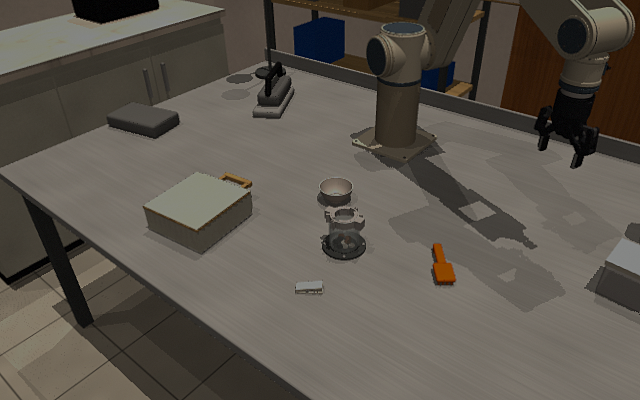

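The top view shows the cabinet at (366,110) to (446,178), the oak handle at (413,198), the jar collar at (272,201), the bowl at (327,257), the clip at (262,143) and the brush at (188,230). The scene view agrees. Next I'll measure the cabinet, handle and jar.

Run:
```python
from h import *
import pickle
a,b=pickle.load(open('cams.pkl','rb'))
hsv=cv2.cvtColor(b['image'],cv2.COLOR_RGB2HSV)
mk=cv2.inRange(hsv,(12,100,80),(32,255,255)); mk[:150]=0;mk[230:]=0;mk[:,:380]=0;mk[:,450:]=0
ys,xs=np.nonzero(mk)
P=np.array([onz(b,(x,y),0.059)[:2] for x,y in zip(xs,ys)],np.float32)
r=cv2.minAreaRect(P);print('handle rect',r,len(xs),cv2.boxPoints(r).round(3).tolist())
for uv in [(366,109),(435,102),(446,174),(378,182)]: print('cab',onz(b,uv,.08).round(4))
print('jar',onz(b,(272,201),.1).round(4),'bowl',onz(b,(327,257),.045).round(3),'clip',onz(b,(262,143),.01).round(3))
im=b['image']; cr=cv2.resize(im[165:235,235:310],None,fx=8,fy=8,interpolation=cv2.INTER_CUBIC); save(cv2.convertScaleAbs(cr,alpha=1.3),'jar.png')
```

```text
handle rect ((0.5697903633117676, -0.18693894147872925), (0.0498230941593647, 0.09486711770296097), 4.408390045166016) 248 [[0.5410000085830688, -0.1420000046491623], [0.5490000247955322, -0.23600000143051147], [0.5979999899864197, -0.23199999332427979], [0.5910000205039978, -0.1379999965429306]]
cab [ 0.8038 -0.0684  0.08  ]
cab [ 0.8195 -0.2614  0.08  ]
cab [ 0.6144 -0.2771  0.08  ]
cab [ 0.5968 -0.0916  0.08  ]
jar [0.5488 0.1937 0.1   ] bowl [0.401 0.051 0.045] clip [0.732 0.227 0.01 ]
```

View pics/jar.png

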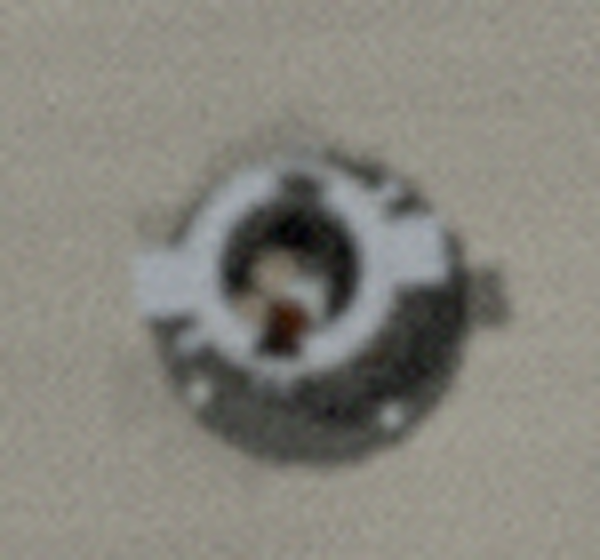

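The jar crop shows the collar centred at about full-image (271,198). The gaps are at top and bottom, the ribs upper-right and lower-left, and the blocks right and left, so the jar's x axis is roughly world +x. I'll move above the handle now, taking a close wrist look at both jar and handle.

```bash
python3 - <<'E'
from h import *
import pickle
m.command_gripper(0.04,40)
out={}
y0=tool()[:3,1];print('yaw0',np.degrees(np.arctan2(y0[1],y0[0])))
for n,p,yaws in [('jar',(0.52,0.19,0.30),(-90,90)),('handle',(0.553,-0.188,0.20),(5,-175))]:
    best=None
    for y in yaws:
        q=m.solve_ik(list(p),down(np.radians(y)));print(n,y,q)
        if q is not None and (best is None or abs(q[5])<abs(best[1][5])): best=(y,q)
    m.move_to(list(p),down(np.radians(best[0])))
    m.hold(.2); c,T=wrist(); out[n]=(c,T,best[0]); save(c['image'],n+'_w.png')
print(T.round(3).tolist(), m.get_time(), m.get_contact_force())
pickle.dump(out,open('w1.pkl','wb'))
im=np.hstack([cv2.resize(out[n][0]['image'],(400,250)) for n in out]);save(np.vstack([out[n][0]['image'] for n in out])[:, :],'both.png')
E
python3 -c "
import cv2;i=cv2.imread('pics/both.png');cv2.imwrite('pics/both2.png',cv2.resize(i,(480,600),interpolation=cv2.INTER_AREA))"
```

```text
yaw0 66.51967851526508
jar -90 [ 3.28817840e-01  2.65682139e-01  1.74532755e+00 -4.44089210e-16
  1.13058296e+00  1.89961417e+00]
jar 90 [ 3.28817840e-01  2.65682139e-01  1.74532755e+00 -4.44089210e-16
  1.13058296e+00 -1.24197849e+00]
handle 5 [-3.48081313e-01  4.30021836e-01  1.76195921e+00 -4.44089210e-16
  9.49611610e-01 -4.35347775e-01]
handle -175 None
[[0.996, 0.085, 0.029, 0.546], [0.09, -0.947, -0.309, -0.107], [0.001, 0.31, -0.951, 0.32], [0.0, 0.0, 0.0, 1.0]] 4.2917 [-0.41352737  0.3517339   0.10885485]
```

View pics/both2.png

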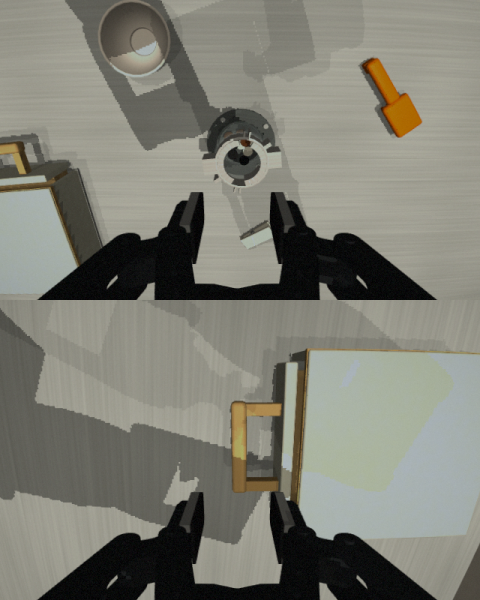

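The wrist views show the jar collar at about (243,160) in the half-scale picture and the handle bar at x 232–246, y 402–492. I'll measure the handle by mask and enlarge the collar.

Run:
```python
from h import *
import pickle
w=pickle.load(open('w1.pkl','rb'))
c,T,_=w['handle']
hsv=cv2.cvtColor(c['image'],cv2.COLOR_RGB2HSV)
mk=cv2.inRange(hsv,(10,90,60),(32,255,255)); mk[:,:290]=0;mk[:,336:]=0;mk[:120]=0;mk[275:]=0
ys,xs=np.nonzero(mk);P=np.array([onz(c,p,.059,T)[:2] for p in zip(xs,ys)],np.float32)
# per-row extents of bar
fr=np.array([onz(c,(xs[ys==y].min()-.5,y),.059,T)[:2] for y in range(150,245)])
k=np.polyfit(fr[:,1],fr[:,0],1);print('front edge yaw deg',np.degrees(np.arctan(-k[0])))
print('rows',ys.min(),ys.max(),onz(c,(318,ys.min()),.059,T),onz(c,(318,ys.max()),.059,T),'front mid',fr.mean(0))
c,T,_=w['jar']
im=c['image'][130:270,250:400]; save(cv2.resize(im,None,fx=4,fy=4,interpolation=cv2.INTER_CUBIC),'jarw.png')
```

```text
front edge yaw deg 5.636929387426941
rows 135 256 [ 0.55113195 -0.13883061  0.059     ] [ 0.56020034 -0.23674959  0.059     ] front mid [ 0.54828782 -0.18752084]
```

View pics/jarw.png

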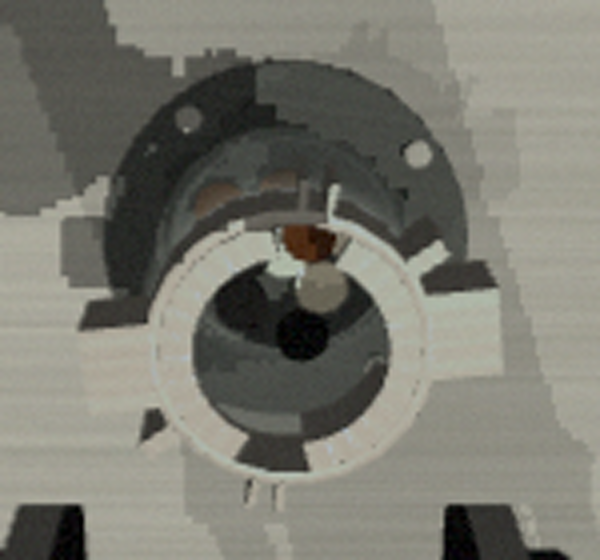

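Run:
```python
from h import *
import pickle
w=pickle.load(open('w1.pkl','rb'))
c,T,_=w['jar']
f=lambda u,v:onz(c,(250+u/4-.4,130+v/4-.4),.1,T)[:2]
print('centre',f(290,349),'L/R',f(150,349),f(430,349),'bottom',f(280,478))
ang=lambda a,b:np.degrees(np.arctan2(*(f(*a)-f(*b))[::-1]))%180
print('centre from LRB', (f(150,349)+f(430,349))/2, f(280,478)-[.036,0])
print('ribpair',ang((264,492),(318,195)),'gaps',ang((274,455),(305,227)))
print('half',ang((440,250),(145,448)),'-> jar x = +45','blocks',ang((465,330),(112,370)),'+75')
print(T.round(3).tolist())
# pull drawer
y=np.radians(5.5); ux=np.array([np.cos(y),np.sin(y)])
hp=np.array([.5483,-.1877])+.008*ux; print('handle',hp)
o=down(y)
m.servo_line([*hp,.12],o,.15); m.servo_line([*hp,.054],o,.1)
print('F',m.get_contact_force())
m.command_gripper(0.0,60); print('w',m.get_width(),m.get_contact_force())
e=hp-.113*ux
m.servo_line([*e,.054],o,.08); m.hold(.4)
print('pos',m.get_position(),'pulled',(hp-m.get_position()[:2])@ux,m.get_contact_force(),m.get_time())
```

```text
centre [0.55805728 0.19794461] L/R [0.55814338 0.16407724] [0.55798838 0.23183424] bottom [0.59236381 0.19572792]
centre from LRB [0.55806588 0.19795574] [0.55636381 0.19572792]
ribpair 170.7632835316428 gaps 173.1598104023737
half 125.81069038789174 -> jar x = +45 blocks 97.01849820625374 +75
[[-0.002, 0.951, 0.31, 0.44], [1.0, 0.002, 0.0, 0.192], [-0.0, 0.31, -0.951, 0.42], [0.0, 0.0, 0.0, 1.0]]
handle [ 0.55626317 -0.18693323]
F [ 0.61890542 -0.24077752  0.67373874]
w 0.014929696014620486 [-2.36529206  1.45012069  6.88204534]
pos [ 0.45173949 -0.1976365   0.05494724] pulled 0.10506833723441013 [ 30.79860518  20.7513967  -14.6600514 ] 8.075
```

The jar is at about (0.5575, 0.197) with yaw −8.5°; four cues agree on the yaw. The drawer looks to be at its stop. I'll pull slightly more to confirm, then release and look for the lid.

Run:
```python
from h import *
import pickle
y=np.radians(5.5); ux=np.array([np.cos(y),np.sin(y)]);hp=np.array([.55626317,-.18693323]);o=down(y)
m.servo_line([*(hp-.116*ux),.054],o,.05); m.hold(.4)
p=m.get_position();print('pulled',(hp-p[:2])@ux,m.get_contact_force())
m.servo_line([*p[:2],.054],o,.05)
m.command_gripper(.04); m.servo_line([*p[:2],.13],o,.15)
m.command_gripper(.085)
m.move_to([.54,-.19,.25],o); m.hold(.2)
c,T=wrist();pickle.dump((c,T),open('w2.pkl','wb'));save(c['image'],'lid.png');print(m.get_time())
```

```text
pulled 0.1051804886541272 [ 43.90864847  29.99925336 -24.42027029]
11.5333
```

View pics/lid.png

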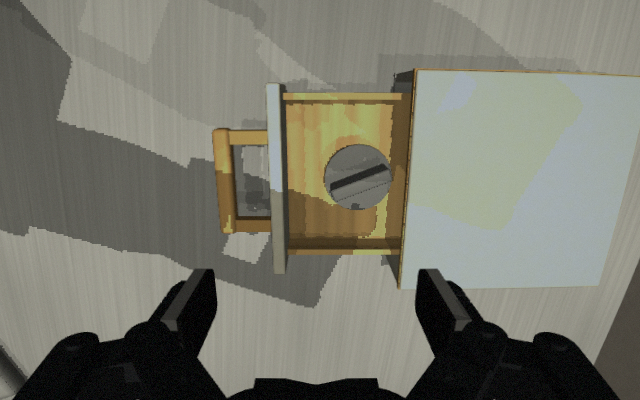

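The drawer is out. The lid sits at (358,177) with its bar at roughly 20° in the image. I'll enlarge it to separate the bar's top from its side.

Run:
```python
from h import *
import pickle
c,T=pickle.load(open('w2.pkl','rb'))
print('T',T[:3,3].round(3))
fr=[onz(c,(213,v),.059,T)[:2].round(4) for v in (135,180,225)];print('handle front',fr)
g=onz(c,(358,177),.037,T);print('flange',g)
im=c['image'][135:220,315:400];save(cv2.resize(im,None,fx=7,fy=7,interpolation=cv2.INTER_NEAREST),'lidc.png')
```

```text
T [ 0.531 -0.11   0.368]
handle front [array([ 0.4446, -0.1558]), array([ 0.445 , -0.1966]), array([ 0.4453, -0.2407])]
flange [ 0.57893799 -0.18616609  0.037     ]
```

View pics/lidc.png

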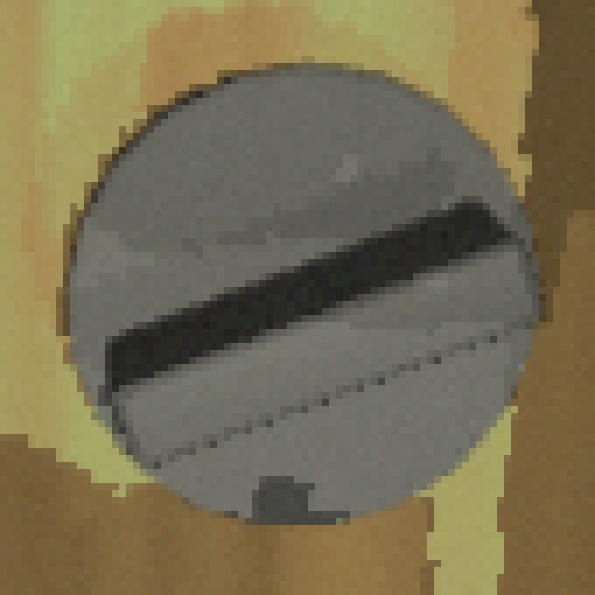

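Run:
```python
from h import *
import pickle
c,T=pickle.load(open('w2.pkl','rb'))
f=lambda u,v:onz(c,(315+u/7-.5,135+v/7-.5),.065,T)[:2]
q=[f(118,388),f(515,240),f(540,318),f(155,465)]
print('bar centre',np.mean(q,0),[np.degrees(np.arctan2(*(b-a)[::-1])) for a,b in ((q[0],q[1]),(q[3],q[2]))],np.linalg.norm(q[1]-q[0]),np.linalg.norm(q[3]-q[0]))
g=lambda u,v:onz(c,(315+u/7-.5,135+v/7-.5),.037,T)[:2]
print('flange',(g(65,300)+g(540,300))/2,(g(300,62)+g(300,523))/2, np.linalg.norm(g(65,300)-g(540,300)))
def bar(c,T,cols,rows,b):
    hsv=cv2.cvtColor(c['image'],cv2.COLOR_RGB2HSV);mk=cv2.inRange(hsv,(10,80,50),(32,255,255))>0
    L=[];Rr=[]
    for y in rows:
        xs=np.nonzero(mk[y,cols[0]:cols[1]])[0]+cols[0]
        L.append(onz(c,(xs.min()-.5,y),.059,T)[:2]);Rr.append(onz(c,(xs.max()+.5,y),.059,T)[:2])
    L=np.array(L);Rr=np.array(Rr);k=np.polyfit(L[:,1],L[:,0],1)
    print('bar L',np.median(L,0),'R',np.median(Rr,0),'yaw',np.degrees(np.arctan(-k[0])),'x at y=-.19',np.polyval(k,-.19))
bar(c,T,(200,240),range(152,212),0)
w=pickle.load(open('w1.pkl','rb'));c1,T1,_=w['handle'];bar(c1,T1,(290,336),range(160,235),0)
print('panel outer edge',onz(c,(267,150),.068,T),onz(c,(272,240),.068,T),'cab front',onz(c,(414,75),.08,T),onz(c,(401,285),.08,T))
for nm in [(c1,T1)]:
  print('shut cab front corner',onz(c1,(409,65),.08,T1), onz(c1,(378,62),.068,T1))
```

```text
bar centre [ 0.57919695 -0.186666  ] [np.float64(26.861146045973943), np.float64(27.534884992916744)] 0.053337556213180475 0.011429433942249769
flange [ 0.57877073 -0.18652329] [ 0.57836955 -0.18643842] 0.06575765832153171
bar L [ 0.44732458 -0.19777161] R [ 0.46469605 -0.19611309] yaw 5.579010919566489 x at y=-.19 0.44675158603709475
bar L [ 0.54818648 -0.18697121] R [ 0.56363817 -0.18557641] yaw 5.507263207486367 x at y=-.19 0.5483940464132463
panel outer edge [ 0.4937391  -0.16302894  0.068     ] [ 0.50294266 -0.24642031  0.068     ] cab front [ 0.605653   -0.09088595  0.08      ] [ 0.62695253 -0.27523788  0.08      ]
shut cab front corner [ 0.60501557 -0.08602443  0.08      ] [ 0.58671352 -0.08520078  0.068     ]
```

The image displacement (about 101 mm) disagrees with the pull (105 mm, blocked hard at 44 N). I'll re-grip and pull again while logging force and travel, to make sure it's at the stop.

Run:
```python
from h import *
y=np.radians(5.5); ux=np.array([np.cos(y),np.sin(y)]);hp=np.array([.55626317,-.18693323]);o=down(y)
h=np.array([.4553,-.1970])
m.command_gripper(.04)
m.move_to([*h,.13],o); m.servo_line([*h,.054],o,.12)
print('before',m.get_contact_force().round(1),m.get_position().round(4))
m.command_gripper(0,100)
p=m.get_position();print('gripped',p.round(4),(hp-p[:2])@ux,m.get_width(),m.get_contact_force().round(1))
for d in (.004,.008,.012,.016):
    m.servo_line([*(h-d*ux),.054],o,.04);m.hold(.1)
    p=m.get_position();F=m.get_contact_force();print(d,p.round(4),(hp-p[:2])@ux,(h-p[:2])@ux,m.get_width(),F.round(1))
    if np.linalg.norm(F)>60: break
print(m.get_time())
```

```text
before [ 0.4 -0.3 -0.1] [ 0.4561 -0.1972  0.0546]
gripped [ 0.456  -0.1972  0.055 ] 0.10083211350890102 0.014174422706626012 [-1.3  1.1  5. ]
0.004 [ 0.4526 -0.1976  0.055 ] 0.10424394284255134 0.0027807301033540804 0.014213453395537118 [3.9 3.7 7.8]
0.008 [ 0.4519 -0.1977  0.0551] 0.10491932329313436 0.003456110553937091 0.01402589705488128 [17.9 13.  -3.6]
0.012 [ 0.4518 -0.1979  0.0552] 0.10507805201822853 0.003614839279031276 0.013783414399537609 [ 33.9  25.2 -15.5]
0.016 [ 0.4516 -0.198   0.0553] 0.10527488119328603 0.0038116684540887673 0.01407233631358579 [ 51.4  34.8 -28.2]
15.2167
```

It's blocked at the same point again (105 mm TCP reading, force rising to 68 N), so this is the hard stop. The earlier release let it slide back about 4 mm. I'll release with the force relaxed and look at the lid again.

Run:
```python
from h import *
import pickle
y=np.radians(5.5); ux=np.array([np.cos(y),np.sin(y)]);o=down(y)
p=m.get_position()[:2]-.0025*ux
m.servo_line([*p,.054],o,.04);m.hold(.1);print(m.get_position().round(4),m.get_contact_force().round(1))
m.command_gripper(.04); print(m.get_position().round(4)); m.servo_line([*p,.13],o,.15)
m.command_gripper(.07)
m.move_to([.575,-.19,.22],o); m.hold(.2)
c,T=wrist();pickle.dump((c,T),open('w3.pkl','wb'));print(m.get_time())
u,v=proj(c,[.577,-.187,.05],T).astype(int);print(u,v)
im=c['image'][max(v-50,0):v+50,u-90:u+50];print(u-90,max(v-50,0));save(cv2.resize(im,None,fx=5.6,fy=5.6,interpolation=cv2.INTER_NEAREST),'lidc2.png')
```

```text
[ 0.452  -0.1977  0.0551] [ 9.8 13.1  2.8]
[ 0.4487 -0.1984  0.054 ]
18.05
321 185
231 135
```

View pics/lidc2.png

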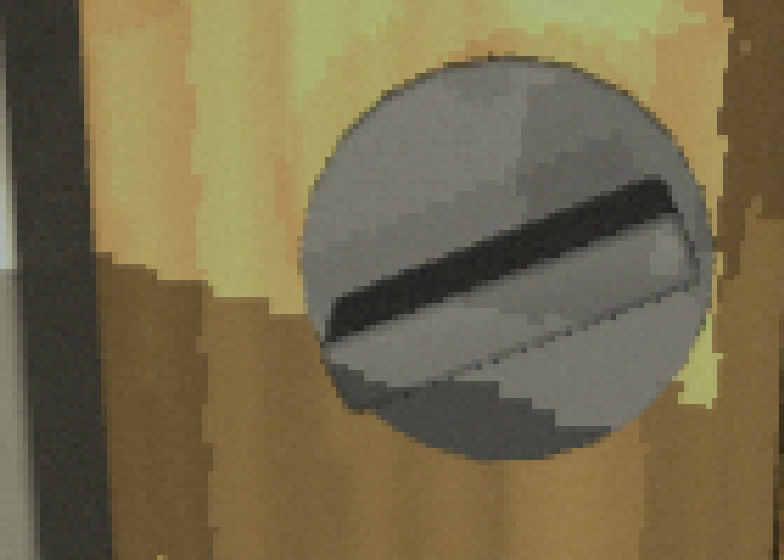

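The bar-top corners in the crop are (322,343), (672,215), (700,285) and (355,410). The flange centre is at (507,258).

Run:
```python
from h import *
import pickle
c,T=pickle.load(open('w3.pkl','rb'))
f=lambda u,v,z=.065:onz(c,(231+u/5.6-.5,135+v/5.6-.5),z,T)[:2]
q=[f(322,343),f(672,215),f(700,285),f(355,410)]
bc=np.mean(q,0);an=[np.degrees(np.arctan2(*(b-a)[::-1])) for a,b in ((q[0],q[1]),(q[3],q[2]))]
fl=np.array([(f(302,258,.037)+f(712,258,.037))/2,(f(507,57,.037)+f(507,460,.037))/2]).mean(0)
print(bc,an,fl)
print('panel->handle check', [onz(c,(231+10/5.6,135+v/5.6),.068,T).round(4) for v in (100,)])
g=(bc+fl)/2; yaw=np.mean(an)+90
print('grasp',g,yaw,m.solve_ik([*g,.0625],down(np.radians(yaw))))
o=down(np.radians(yaw))
m.command_gripper(.05)
m.move_to([*g,.14],o); m.servo_line([*g,.0625],o,.12);m.hold(.1)
print(m.get_position().round(4),m.get_contact_force().round(1))
m.command_gripper(0,35)
print('grip',m.get_position().round(4),m.get_width(),m.get_contact_force().round(1))
m.servo_line([*g,.20],o,.15);m.hold(.2)
print('lift',m.get_position().round(4),m.get_width(),m.get_contact_force().round(1),m.get_torque().round(2))
c,T=wrist();pickle.dump((c,T,yaw),open('w4.pkl','wb'));save(c['image'],'held.png');print(m.get_time())
```

```text
[ 0.57736864 -0.18702871] [np.float64(26.28524519010499), np.float64(26.352230036200794)] [ 0.57711838 -0.18637634]
panel->handle check [array([ 0.5056, -0.1626,  0.068 ])]
grasp [ 0.57724351 -0.18670253] 116.31873761315289 [-0.33243456  0.65999834  1.76194737  0.          0.71964695 -2.36257951]
[ 0.578  -0.1869  0.0635] [ 0.1  0.5 -0.1]
grip [ 0.5775 -0.1868  0.063 ] 0.011162980859777386 [-0.4 -0.4  3.2]
lift [ 0.5768 -0.1866  0.199 ] 0.011092965104440697 [ 0.7 -0.  -0.6] [-0.03  0.01  0.01]
22.7
```

View pics/held.png

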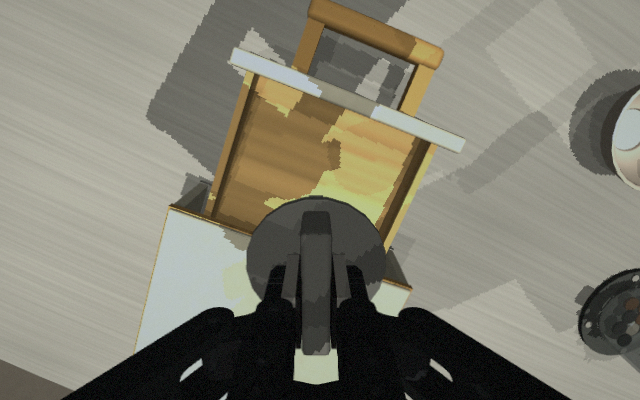

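The lid is held upright with its bar in the jaws, and the drawer is still open. Next I'll hold the lid near the jar at the insertion yaw, so that flange and collar appear in one picture and calibration bias cancels.

Run:
```python
from h import *
import pickle
c,T,yaw=pickle.load(open('w4.pkl','rb'))
M=np.array(c['mount']);print(M.round(3).tolist())
# lid in tool frame: plane x=const (tool x along fingers)
def tp(uv,x):
    o,d=ray(c,uv,M); return (o+d*(x-o[0])/d[0])
print('bar ends',tp((316,211),-.002),tp((315,354),-.002),'flange L/R',tp((247,262),.026),tp((387,262),.026),'far',tp((317,197),.026))
j=np.array([.5575,.197]);o=down(np.radians(81.5));Rm=R.from_rotvec(o).as_matrix()
# offset along tool z so the collar shows in upper half
best=None
for s in np.arange(-.14,.141,.005):
    Tt=np.eye(4);Tt[:3,:3]=Rm;Tt[:3,3]=[*(j+s*Rm[:2,2]),.23]
    u=proj(c,[*j,.1],Tt@M)
    if best is None or abs(u[1]-120)<abs(best[1][1]-120): best=(s,u,Tt[:3,3])
print(best)
m.servo_line([.55,-.17,.24],None,.2)
m.move_to(list(best[2]),o);m.hold(.3)
p=m.get_position();print(p.round(4),m.get_contact_force().round(1))
c,T=wrist();pickle.dump((c,T,p),open('w5.pkl','wb'))
save(c['image'],'full5.png')
u,v=best[1].astype(int);print(u,v)
save(cv2.resize(c['image'][20:300,190:450],None,fx=2.14,fy=2.14,interpolation=cv2.INTER_CUBIC),'rel.png');print(m.get_time())
```

```text
[[0.0, -0.31, 0.951, -0.12], [1.0, 0.001, -0.0, 0.001], [-0.001, 0.951, 0.31, -0.079], [0.0, 0.0, 0.0, 1.0]]
bar ends [-0.002       0.0009267  -0.03783395] [-0.002       0.00060629  0.02503181] flange L/R [ 0.026      -0.03094107 -0.00299794] [ 0.026       0.03385476 -0.00308149] far [ 0.026       0.00137964 -0.03447514]
(np.float64(0.060000000000000164), array([314.61036442, 118.0995892 ]), array([0.61684095, 0.18813144, 0.23      ]))
[0.617  0.1873 0.2301] [-0.   0.7 -1.5]
314 118
24.825
```

View pics/rel.png

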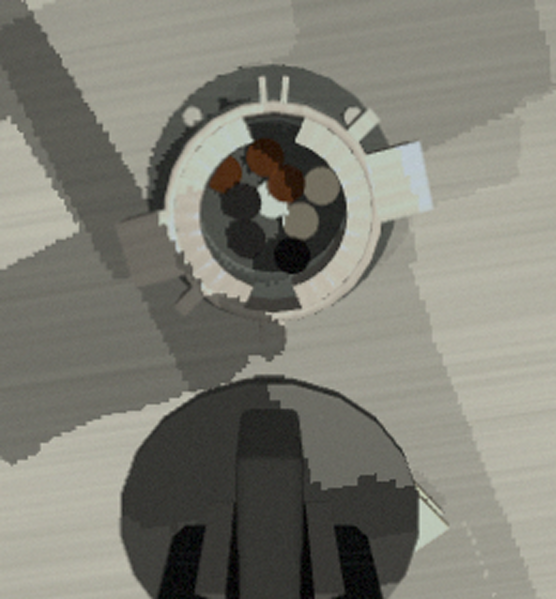

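Run:
```python
from h import *
import pickle
c,T,p=pickle.load(open('w5.pkl','rb'));M=np.array(c['mount'])
def tp(u,v,x):
    o,d=ray(c,(190+u/2.14-.27,20+v/2.14-.27),M); return (o+d*(x-o[0])/d[0])[1:].round(4)
print('flange far',tp(270,377,.026),'L,R',tp(121,510,.026),tp(419,510,.026),'bar end bottom/top',tp(269,409,.026),tp(269,458,-.002))
x=p[2]-.1
print('collar L R T B',tp(167,211,x),tp(382,211,x),tp(274.5,103,x),tp(274.5,320,x),'centre',tp(274.5,211,x))
print('opening LR',tp(201,205,x),tp(347,205,x),'gaps mid',tp(273,112,x),tp(274,304,x),'ribs',tp(273.5,90,x))
print('block',tp(415,143,x),tp(431,208,x))
Rm=T[:3,:3]@M[:3,:3].T
print(Rm.round(4).tolist())
```

```text
flange far [ 0.001  -0.0355] L,R [-0.031  -0.0055] [ 0.0332 -0.0056] bar end bottom/top [ 0.0008 -0.0286] [ 0.0008 -0.0296]
collar L R T B [-0.0324 -0.0604] [ 0.0374 -0.0605] [ 0.0024 -0.0936] [ 0.0026 -0.0242] centre [ 0.0025 -0.0603]
opening LR [-0.0213 -0.0622] [ 0.026  -0.0623] gaps mid [ 0.0019 -0.0909] [ 0.0024 -0.0297] ribs [ 0.0021 -0.0974]
block [ 0.0471 -0.0818] [ 0.0534 -0.0615]
[[0.0001, 0.1488, 0.9889], [0.0, 0.9889, -0.1488], [-1.0, 0.0, 0.0001]]
```

```bash
cat > ins.py <<'E'
from h import *
import sys
o=down(np.radians(81.5))
def goto(xy,z,rate=.05,tol=.0004):
    xy=np.array(xy);cmd=xy.copy()
    m.servo_line([*cmd,z],o,rate);m.hold(.15)
    return m.get_position()
E
python3 - <<'E'
from ins import *
import pickle
c,T,p=pickle.load(open('w5.pkl','rb'));Rm=R.from_rotvec(o).as_matrix()
tg=(np.array(p)+Rm@[0,.0014,-.058])[:2];print('target',tg)
m.command_gripper(0,60)
m.servo_line([*tg,.20],o,.12)
m.servo_line([*tg,.157],o,.08);m.hold(.2)
e=tg-m.get_position()[:2];cmd=tg+e;print('err',e)
m.servo_line([*cmd,.155],o,.05);m.hold(.15)
F0=m.get_contact_force();print(m.get_position().round(4),F0.round(1))
for z in np.arange(.152,.126,-.002):
    m.servo_line([*cmd,z],o,.04);m.hold(.05)
    F=m.get_contact_force()-F0;q=m.get_position();print(round(z,4),q.round(4),F.round(1),m.get_torque().round(2))
    if np.linalg.norm(F)>15: break
print(m.get_time(),m.get_width(),cmd)
E
```

```text
target [0.55986264 0.19729329]
err [-0.00035971 -0.00014333]
[0.5595 0.1972 0.1551] [ 0.2 -0.4 -1.6]
0.152 [0.5594 0.1971 0.1518] [-0.2  0.3  0.4] [-0.03 -0.01 -0.  ]
0.15 [0.5595 0.1971 0.1499] [-0.3 -0.   0.2] [ 0.02  0.01 -0.02]
0.148 [0.5595 0.1971 0.1479] [-0.4  1.  -0.2] [ 0.02  0.05 -0.01]
0.146 [0.5595 0.1971 0.1459] [-0.2  0.5  0. ] [ 0.   -0.04 -0.02]
0.144 [0.5595 0.1971 0.1439] [-0.6  0.3  0. ] [-0.04 -0.01  0.02]
0.142 [0.5595 0.1971 0.1419] [ 0.4 -0.4  0.5] [-0.03 -0.04  0.03]
0.14 [0.5594 0.1971 0.1399] [-0.9  0.9  1.1] [ 0.03 -0.01  0.03]
0.138 [0.5595 0.1971 0.1379] [-0.7 -0.1  0.4] [-0.04  0.04  0.  ]
0.136 [0.5595 0.1971 0.1359] [-0.3  0.2  0.6] [ 0.02 -0.01 -0.07]
0.134 [0.5595 0.1972 0.1339] [-0.6 -0.2  1.2] [0.02 0.02 0.02]
0.132 [0.5594 0.1971 0.1319] [-0.4  0.7  1.4] [-0.04  0.02  0.  ]
0.13 [0.5597 0.1972 0.131 ] [-3.7 -0.5  9.3] [-0.12  0.38  0.03]
0.128 [0.5597 0.1972 0.1309] [-8.6 -3.4 27.4] [-0.45  1.44  0.01]
30.9167 0.010819534671168122 [0.55950293 0.19714996]
```

The lid is in: it bottomed at TCP z 0.1309 (0.131 predicted) with no side contact on the way. I'll ease the push, dwell, then twist clockwise 45° in steps while watching the torque.

Run:
```python
from ins import *
cmd=np.array([.5595,.19715])
m.servo_line([*cmd,.1305],o,.04);m.hold(.4);print(m.get_position().round(4),m.get_contact_force().round(1))
for a in range(5,46,5):
    ob=down(np.radians(81.5-a)); m.servo_line([*cmd,.1305],ob,.05) if False else m.move_to([*cmd,.1305],ob)
    y=tool()[:3,1];F=m.get_contact_force();t=m.get_torque()
    print(a,round(81.5-np.degrees(np.arctan2(y[1],y[0])),1),m.get_position().round(4),F.round(1),t.round(2))
    if abs(t[2])>1.2 or np.linalg.norm(F)>40: break
m.hold(.3);print(m.get_joint_vel().round(3),m.get_time(),m.get_width(),m.get_contact_force().round(1))
c,T=wrist();save(cv2.resize(c['image'],None,fx=1.2,fy=1.2),'fin.png')
d=m.camera('top');save(cv2.resize(d['image'][80:240,220:470],None,fx=3,fy=3),'fint.png')
a=cv2.imread('pics/fin.png');b=cv2.imread('pics/fint.png')
cv2.imwrite('pics/fin2.png',np.vstack([cv2.resize(a[:300],(500,195))*0+cv2.resize(a,(500,312))[:195],cv2.resize(b,(500,320))]) if False else np.hstack([cv2.resize(a,(400,250)),cv2.resize(b,(390,250))]))
sc=m.camera('scene');save(sc['image'],'finscene.png')
```

```text
[0.5598 0.1973 0.131 ] [-2.  -1.5  7.5]
5 5.0 [0.5602 0.1974 0.131 ] [-1.1  0.4  6.7] [-0.04  0.06 -0.13]
10 10.0 [0.5603 0.1974 0.131 ] [0.6 0.3 6.1] [ 0.04 -0.03 -0.03]
15 15.0 [0.5604 0.1974 0.131 ] [ 0.1 -0.2  6.6] [-0.03 -0.07 -0.05]
20 20.0 [0.5604 0.1974 0.131 ] [-0.4  0.1  6.5] [-0.05 -0.   -0.07]
25 25.0 [0.5604 0.1974 0.131 ] [-0.4  0.9  5.1] [-0.05 -0.06 -0.07]
30 30.0 [0.5604 0.1974 0.131 ] [0. 0. 6.] [-0.01 -0.03 -0.16]
35 35.0 [0.5604 0.1974 0.131 ] [-0.4 -0.3  6.2] [-0.   -0.02 -0.1 ]
40 40.0 [0.5604 0.1974 0.131 ] [-0.4 -0.7  4.9] [-0.06 -0.05 -0.1 ]
45 45.0 [0.5604 0.1974 0.131 ] [-0.1  0.5  6.1] [-0.06 -0.09 -0.08]
[-0.    -0.001  0.001  0.001  0.001 -0.   ] 34.1167 0.010384681980021822 [-0.2  0.1  6.9]
```

View pics/fin.png

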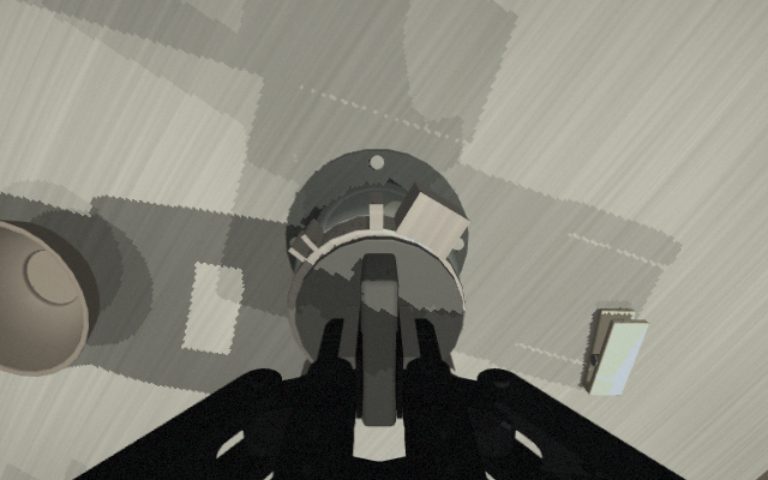

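View pics/fint.png

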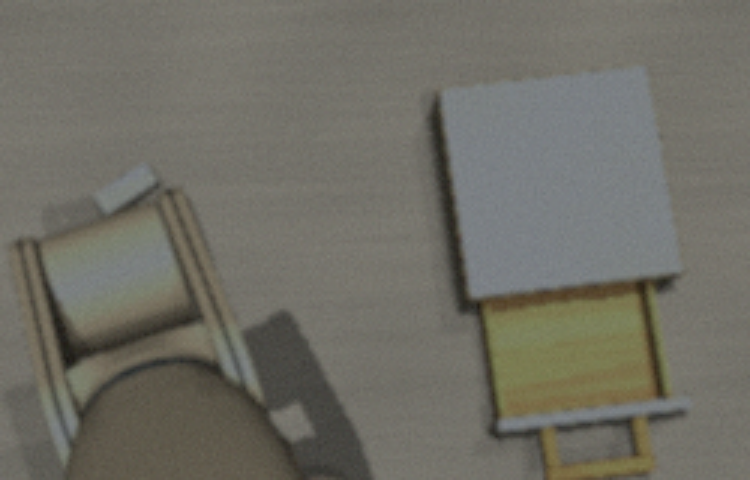

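The bar points straight at the single rib (377,215), and the clip and bowl are where they were. One quick number for the drawer opening from the top camera, then I'll hand in.

Run:
```python
from h import *
import pickle
a,b=pickle.load(open('cams.pkl','rb'));d=m.camera('top')
def fr(im):
    hsv=cv2.cvtColor(im,cv2.COLOR_RGB2HSV);mk=cv2.inRange(hsv,(12,100,60),(32,255,255));L=[]
    for x in range(402,426):
        ys=np.nonzero(mk[150:260,x])[0]
        if len(ys): L.append((ys.max()+150.5))
    v=np.median(L);return onz(b,(414,v),.059)[0]
x0,x1=fr(b['image']),fr(d['image']);print(x0,x1,(x0-x1)/np.cos(np.radians(5.5)))
```

```text
0.5442385456200288 0.44106299413671973 0.10365274817460172
```

```bash
python3 -c "
from h import *
print(m.get_position().round(4),m.get_width(),m.get_time());m.sign_off()"
```

```text
[0.5604 0.1974 0.131 ] 0.010989640168450929 34.3167
the job is handed in; nothing more can be done
```

The job is handed in at 34.3 s, with the lid fully down in the jar, turned 45° clockwise and still gripped by its bar. One check did not agree: how far the drawer travelled (below).

- **Drawer:** I pulled it to a firm block twice, with the force rising to about 44 N and then 68 N at the same spot. My measurements of the travel show only about 104–105 mm, not the stated 110 mm. Either the drawer started slightly open or there is a measuring bias. I took the block as the hard stop, but the images alone do not confirm more than 105 mm. After the first release it slid back about 4 mm, so I pulled it again and let go with less force on it. The last top view puts it about 104 mm from where it started, above the 95 mm needed.
- **Lid:** It went into the collar with almost no side force and bottomed at the predicted height, within 0.1 mm. I held it there 0.4 s before turning.
- **Twist:** The wrist turned 45.0° with a steady torque of about 0.1 N m and no feel of the nib. In the last wrist picture the bar points straight at the single rib. The final push was about 7 N down, the grip was set to 60 N, and the arm was still.
- **Other objects:** The last pictures show the bowl and clip apparently where they were. I did not measure them, and I did not look at the brush again; the arm never came down near any of the three.

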